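# Trap the setting spacer in the die holder that takes it

### The arm

A 7-joint arm with a two-finger parallel gripper is mounted at the origin on the work surface. World frame = base frame: x ahead of the robot, y to its left, z up, the work surface at z = 0. Lengths are in mm, angles in rad, forces in N, time in s.
With the tool pointing down it reaches from about 400 to 875 mm from the base axis. Payload 4.4 kg.
Tool frame: the origin (TCP) lies midway between the tips of the shut fingers; the grasp point (between the pads) lies 19 mm behind it (ctrl.grip_point_offset is the distance from the TCP to the grasp point, in mm); z points along the fingers, y is the line along which they close (so a half turn about z gives the same grasp; the last joint's range is limited). The gripper opens to 85 mm and grips with 20 to 120 N. Pads are 22 mm wide; open, the fingers measure 114 mm over their backs; the gripper's body (76 mm by 85 mm) begins 54 mm behind the grasp point. The pads swing forward as they close: fully open they stand 13 mm farther back than shut.
Start: joints at [1.158, 0.628, 0.038, 1.517, -0.027, 0.996, -0.02], TCP at [220.956, -611.307, 231.313] pointing down, gripper open.
Joint ranges: [-3.06, 3.06], [-0.37, 2.12], [-1.25, 1.32], [0.18, 2.47], [-1.1, 4.24], [0.23, 1.98], [-2.94, 2.94]. Speed limits (rad/s): [2.57, 2.57, 3.14, 3.14, 3.14, 3.14, 3.14].

### API

Orientations are given as [roll, pitch, yaw] about the fixed x, y, z axes, in that order (R = Rz(yaw) Ry(pitch) Rx(roll)).
In Python, from cell import ctrl gives the robot as it stands.
- The arm moves only by the shell command python3 nudge.py 'ROWS'. ROWS is a JSON list that holds a single list of rows (three levels of brackets), with 1 to 12 rows, each of 7 numbers: dx, dy, dz in shares of the most that a row can go, 1 being 50 mm, then a rotation vector rx, ry, rz in rad, then the finger opening in mm; each row shifts and turns the commanded pose from where the row before left it, along the tool's axes as they then stand; what a row does not reach is not made up. A row lasts 1/10 s, in which the tool goes at most 50 mm and 0.15 rad, less where a joint would pass 70% of its speed; a pose out of reach is approached as far as the arm can. The fingers move at their own pace and stop on an object; the grip force is fixed at half the most. Time passes only in rows, so rows that do not move let the fingers close. It prints the time, the measured TCP pose, the force, the opening and the grip force at its end. Input that does not fit is refused with a message, and nothing moves.
- ctrl.read_state(): the state, without advancing time (a new reading comes with each control period).
- ctrl.get_image(name): name is "scene" or "top" or "wrist"; returns the picture (480x640x3 uint8, blue, green, red); there is no depth.
- ctrl.calibration(name): a dict with "fx", "fy", "cx", "cy" (pixels), "k1" (the pictures are not rectified: a ray, as slopes to the right and down, at radius r is drawn at 1 + k1 r^2 times it, then the intrinsics apply), "rvec" (rotation vector, rad) and "tvec" (3), from world to camera coordinates, as OpenCV has them; the wrist camera has in their place "hand_eye" (4x4, takes a point from camera to tool coordinates, whose origin is the TCP and whose axes are the flange's). Camera axes: x right, y down, z forward; pixel columns grow to the right and rows downward; lengths in mm; the calibration is good to about 2 mm. A picture is of the moment at which its call begins: read the wrist's pose just before it. calibration takes no time and is no camera call.
- ctrl.finish_job(): hands the job in; it is judged then, once.
The state is a dict: "clock": time; "qpos": joint angles; "qd": joint speeds; "tau": joint torques, N m; "eef_pos": TCP position; "tool_rot": TCP orientation; "force": force on the tool from outside, world axes, zero at the start; "torque": the same for the moment, N m; "width": finger opening in mm; "gripper_force": force on a finger pad.
Only numpy, scipy, OpenCV 4.12 (cv2) and the standard library are available. Lean on these libraries where they do the work, as an engineer would, in place of code of your own. Each camera call takes 0.05 s, during which the arm holds its last target. There are 200 camera calls.

### The job

Lift the white ceramic setting spacer out of its wooden rest with a light grip (it is brittle: keep the grip well below 45 N) and slide it upright, thin way across, down to the floor of the die holder whose gap is wide enough for it, without dropping it; leave the narrow holder and the other things on the bench alone. Let go of the spacer, then with the fingertips push that holder's sprung plate (the side nearer the robot) gently from behind until the spacer is trapped flush between plate and stop. Finish while still holding the plate pressed like that: the spring would open it again.

Things in the scene. Friction and masses are not known exactly. Their poses are not given: they have to be found in the camera images.
- spacer: setting spacer: white ceramic slab 16 mm thick (its x), 40 mm wide (its y), 65 mm tall (its z), about 0.15 kg, loose, upright in the wooden rest. Origin: centre of its underside. Brittle: both fingers' forces on it together stay under 90 N (a grip under 45 N; 20 N is plenty)
- rest: pale wooden block 60 (x) x 80 (y) x 30 mm, fixed, with a 20 x 44 mm slot 20 mm deep in its top in which the spacer stands, 10 mm above the bench. Origin: centre of its underside
- wide_holder: wide die holder: fixed dark steel base 130 x 96 x 10 mm with a sprung plate (-x side) and a fixed stop (+x side), both 90 mm long in y, tops at z = 40 mm, 24 mm apart. Origin: underside, below the gap's middle; x from plate to stop, z up. Gap floor at z = 10 mm; ribs 8 mm high on it leave a pocket of y = +-23 mm. Guide rods, 6 mm, at y = +-37, z = 25 mm, stick out 8 mm behind the plate
- wide_plate: sprung plate of the wide holder: steel, 30 (x) x 90 (y) mm, z = 11 to 40 mm. Origin: middle of its face to the gap, at bench height; its back, to be pushed, is at x = -30 mm. Slides in holder +x only; spring 3 N at rest, 6.5 N at the 8 mm that trap the spacer (travel 9.5 mm). Origin at holder x = -12 mm at rest, -4 mm when trapped
- wide_stop: fixed stop of the wide holder: steel, 22 mm thick, 90 mm long, top at z = 40 mm; its face to the gap is at x = +12 mm; three gussets 18 mm deep behind it tell it from the plate. Origin and axes coincide with the wide holder's
- narrow_holder: narrow die holder: fixed dark steel base 130 x 96 x 10 mm with a sprung plate (-x side) and a fixed stop (+x side), both 90 mm long in y, tops at z = 40 mm, 10 mm apart. Origin: underside, below the gap's middle; x from plate to stop, z up. Gap floor at z = 10 mm; ribs 8 mm high on it leave a pocket of y = +-23 mm. The spacer does not fit it
- narrow_plate: sprung plate of the narrow holder, same make; to be left alone. Origin in its face towards the gap
- tape: roll of masking tape lying flat, 100 mm across, 25 mm high; bystander. Origin: centre of its underside
- can: spray can standing upright, 62 mm across, 160 mm tall; bystander. Origin: centre of its underside
- cutters: side cutters lying flat, 155 mm long, black grips; bystander. Origin: underside, near the middle of their length

How it is judged:
By the outcome, as a careful person would: the job done as asked, in the order asked, and still so for the second after the job is handed in, while the arm keeps its last pose, push and grip.
It also fails if it takes over 61 s, if anything falls off the work surface, if the arm or the gripper's body presses on something with over 40 N, if the wrist force passes 120 N, or if a joint passes its speed limit or range.

## Working session

There is one attempt and no reset: what is moved stays moved. The work goes in short steps, Python scripts to look and compute and a shell command to move; the robot and the scene stay as the last step left them, time stands still between calls to the robot, and variables do not carry over. Pictures are saved under pics/ and viewed, at most 10 in all, crops included, and the job is handed in when it is done.

```bash
ls; mkdir -p pics
python3 - <<'E'
from cell import ctrl
import cv2
for n in("scene","top"):
    cv2.imwrite(f"pics/{n}0.png",ctrl.get_image(n)); print(n,ctrl.calibration(n))
print(ctrl.calibration("wrist")); print(ctrl.read_state(), ctrl.grip_point_offset)
E
```

```text
cell.py
nudge.py
pics
scene {'fx': 541.2675379556321, 'fy': 541.2675379556321, 'cx': 309.91162684348836, 'cy': 243.3353629890897, 'k1': -0.10472298574985188, 'rvec': array([ 1.34342467,  1.95437329, -1.03112549]), 'tvec': array([ 132.1292268 , -322.32871113, 1667.10220629])}
top {'fx': 433.42307982724907, 'fy': 433.42307982724907, 'cx': 320.2863185431911, 'cy': 240.45103436960719, 'k1': -0.08229988217219074, 'rvec': array([ 2.14583224, -2.13156274,  0.12330739]), 'tvec': array([ 102.19318938,  623.88884053, 1028.40735009])}
{'fx': 330.86396418895924, 'fy': 330.86396418895924, 'cx': 324.86754728021344, 'cy': 244.1651432452141, 'k1': 0.02104185270596318, 'hand_eye': array([[-5.79576666e-04, -9.54324859e-01, -2.98770360e-01,
         7.54296309e+01],
       [ 9.99999808e-01, -6.17943385e-04,  3.39464007e-05,
         1.13695575e+00],
       [-2.17019061e-04, -2.98770283e-01,  9.54325034e-01,
        -1.42723515e+02],
       [ 0.00000000e+00,  0.00000000e+00,  0.00000000e+00,
         1.00000000e+00]])}
{'clock': 0.1, 'qpos': array([ 1.15817584,  0.62924856,  0.03846801,  1.51825513, -0.02699171,
        0.99625037, -0.01997648]), 'qd': array([-0.00083719, -0.00239287,  0.0010065 , -0.00321916, -0.00082519,
        0.00051936,  0.000544  ]), 'tau': array([ 4.02030739e-03, -5.64533401e+01,  1.23087320e+00, -1.93970186e+01,
        1.13341754e-02,  5.40445384e-03,  1.87371825e-07]), 'eef_pos': array([ 220.77352859, -610.7895411 ,  230.48885037]), 'tool_rot': array([-3.13995025e+00,  3.60741292e-05,  3.46830022e-01]), 'force': array([ 0.12717837,  0.42286538, -0.24342667]), 'torque': array([ 0.00021613, -0.00958187,  0.05795053]), 'gripper_force': 0.0, 'width': 85.699841515366} 18.700000000000003
```
The grip is fixed at half the most = 60N?? "the grip force is fixed at half the most" 60 N > 45. So a grip under 45: must control by opening: command an opening slightly less than 16 so that force is limited? We'll see. Command width like 15 and grip force perhaps goes with position error. Monitor gripper force.

View pics/top0.png

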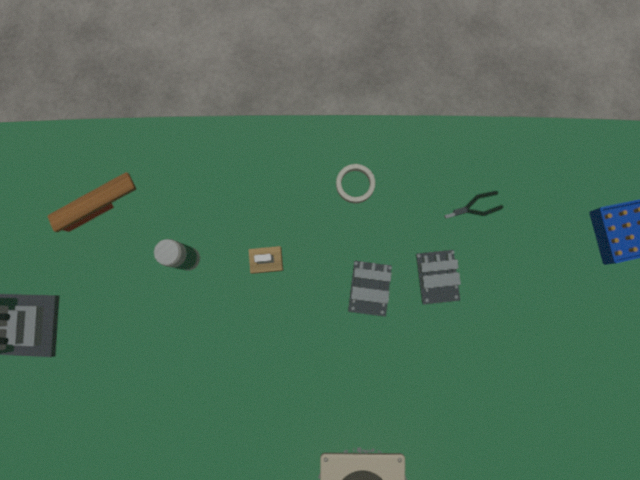

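View pics/scene0.png

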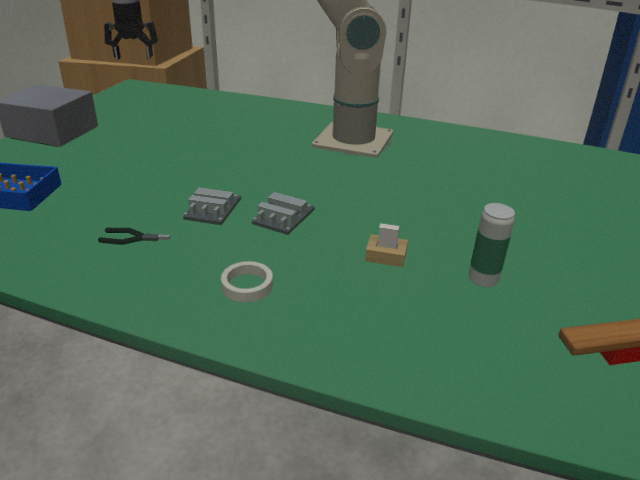

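Create h.py:
```python
import numpy as np, cv2
from scipy.spatial.transform import Rotation as Ro
from cell import ctrl
def tool(s=None):
    s=s or ctrl.read_state(); return Ro.from_euler('xyz',s['tool_rot']).as_matrix(), np.array(s['eef_pos'])
def rays(name,px,pose=None):
    c=ctrl.calibration(name); K=np.array([[c['fx'],0,c['cx']],[0,c['fy'],c['cy']],[0,0,1]])
    n=cv2.undistortPoints(np.float64(px).reshape(-1,1,2),K,np.array([c['k1'],0,0,0.]))[:,0]
    d=np.c_[n,np.ones(len(n))]
    if name=='wrist':
        R,p=pose; H=c['hand_eye']; M=R@H[:3,:3]; return R@H[:3,3]+p, d@M.T
    M=cv2.Rodrigues(c['rvec'])[0]; return -M.T@c['tvec'], d@M
def onz(name,px,z,pose=None):
    o,d=rays(name,px,pose); return o+d*((z-o[2])/d[:,2])[:,None]
def tri(A,B):
    # two (o,d) single rays -> midpoint, gap
    (o1,d1),(o2,d2)=A,B; d1=d1/np.linalg.norm(d1); d2=d2/np.linalg.norm(d2)
    t=np.linalg.lstsq(np.c_[d1,-d2],o2-o1,rcond=None)[0]; a=o1+t[0]*d1; b=o2+t[1]*d2
    return (a+b)/2, np.linalg.norm(a-b)
def delta(target,yaw):
    "tool-axis shift and z-turn to reach target TCP, tool straight down with yaw"
    R,p=tool(); Rt=Ro.from_euler('xyz',[np.pi,0,yaw]).as_matrix()
    return R.T@(np.array(target)-p), Ro.from_matrix(R.T@Rt).as_rotvec()
```

Run:
```python
from h import *
np.set_printoptions(precision=3,suppress=True)
print("spacer",onz('top',[(263,258)],75),"rest corners",onz('top',[(250,248),(280,248),(282,271),(250,273)],30))
print("wide corners base",onz('top',[(357,261),(392,264),(387,315),(349,312)],10))
print("plates top near/far",onz('top',[(352,303),(389,303),(360,262),(391,266)],40), onz('top',[(371,288)],10))
print("narrow",onz('top',[(439,277)],40),"tape",onz('top',[(356,183)],25))
print(tool()[0])
```

```text
spacer [[575.686 242.897  75.   ]] rest corners [[605.123 283.569  30.   ]
 [605.566 207.7    30.   ]
 [547.855 201.514  30.   ]
 [542.199 281.709  30.   ]]
wide corners base [[575.857  13.619  10.   ]
 [568.69  -75.028  10.   ]
 [440.826 -61.062  10.   ]
 [447.702  33.863  10.   ]]
plates top near/far [[470.249  27.855  40.   ]
 [470.756 -62.317  40.   ]
 [570.668   8.07   40.   ]
 [561.181 -68.236  40.   ]] [[507.868 -21.433  10.   ]]
narrow [[ 534.585 -186.186   40.   ]] tape [[775.367  16.296  25.   ]]
[[ 0.94   0.34  -0.001]
 [ 0.34  -0.94   0.002]
 [-0.    -0.002 -1.   ]]
```

The manual's scale: shifts go in shares of 50 mm. Converting my numbers, 42 mm is 0.84, 20 mm is 0.4.

```bash
python3 nudge.py '[[[0, 0, 0, 0, 0, -0.15, 85], [0, 0, 0, 0, 0, -0.15, 85], [0, 0, 0, 0, 0, -0.15, 85], [0, 0, 0, 0, 0, -0.15, 85], [0, 0, 0, 0, 0, -0.15, 85], [0, 0, 0, 0, 0, -0.15, 85], [0, 0, 0, 0, 0, -0.15, 85], [0, 0, 0, 0, 0, -0.15, 85]]]'
python3 nudge.py '[[[0.84, 0.4, 0, 0, 0, 0, 85], [0.84, 0.4, 0, 0, 0, 0, 85], [0.84, 0.4, 0, 0, 0, 0, 85], [0.84, 0.4, 0, 0, 0, 0, 85], [0.84, 0.4, 0, 0, 0, 0, 85], [0.84, 0.4, 0, 0, 0, 0, 85], [0.84, 0.4, 0, 0, 0, 0, 85]]]'
```

```text
clock: 0.9
eef_pos: [220.7, -611.0, 230.8]
tool_rot: [-3.141, -0.001, 1.553]
force: [-0.5, 0.1, -0.3]
width: 84.6
gripper_force: 0.0
clock: 1.6
eef_pos: [368.3, -319.0, 231.2]
tool_rot: [-3.141, -0.0, 1.546]
force: [0.8, 0.2, 0.2]
width: 85.3
gripper_force: 0.0
```

Run:
```python
from h import *
np.set_printoptions(precision=3,suppress=True)
print(tool(), delta([508,-22,230],1.571-0.12), ctrl.read_state()['qpos'])
```

```text
(array([[ 0.024,  1.   , -0.   ],
       [ 1.   , -0.024,  0.   ],
       [ 0.   , -0.   , -1.   ]]), array([ 368.305, -318.976,  231.199])) (array([300.292, 132.415,   1.222]), array([-0.   , -0.   ,  0.095])) [ 0.894  0.413 -0.329  1.953  0.181  0.804  0.44 ]
```

```bash
python3 nudge.py '[[[0.84, 0.38, 0, 0, 0, 0.05, 85], [0.84, 0.38, 0, 0, 0, 0.045, 85], [0.84, 0.38, 0, 0, 0, 0, 85], [0.84, 0.38, 0, 0, 0, 0, 85], [0.84, 0.38, 0, 0, 0, 0, 85], [0, 0, 0, 0, 0, 0, 85], [0, 0, 0, 0, 0, 0, 85]]]'
cat > snap.py <<'E'
import sys,pickle
from h import *
s=ctrl.read_state(); im=ctrl.get_image('wrist'); cv2.imwrite(f'pics/{sys.argv[1]}.png',im); pickle.dump(tool(s),open(f'{sys.argv[1]}.pkl','wb')); print(s['eef_pos'],s['tool_rot'])
E
python3 snap.py wA
python3 nudge.py '[[[0.84, 0.4, 0, 0, 0, 0, 85], [0.84, 0.4, 0, 0, 0, 0, 85], [0, 0, 0, 0, 0, 0, 85], [0, 0, 0, 0, 0, 0, 85]]]'; python3 snap.py wB; python3 -c "
import cv2,numpy as np
a,b=[cv2.imread(f'pics/w{c}.png') for c in 'AB']
cv2.imwrite('pics/AB.png',cv2.resize(np.vstack([a[:,120:520],b[:,120:520]]),(600,1440))[:,:]) if 0 else cv2.imwrite('pics/AB.png',np.hstack([a[:,120:520],b[:,120:520]]))"
```

```text
clock: 2.3
eef_pos: [481.7, -119.2, 231.0]
tool_rot: [-3.141, -0.0, 1.455]
force: [-0.1, -0.4, -0.5]
width: 84.7
gripper_force: 0.0
[ 481.67934428 -119.21277081  230.99618143] [-3.14077101e+00 -9.19124001e-05  1.45505379e+00]
clock: 2.75
eef_pos: [530.8, -42.6, 230.9]
tool_rot: [-3.14, 0.001, 1.452]
force: [-0.3, -0.7, 0.1]
width: 85.1
gripper_force: 0.0
[530.80128329 -42.63993819 230.93987311] [-3.14047403e+00  7.86936508e-04  1.45152918e+00]
```

View pics/AB.png

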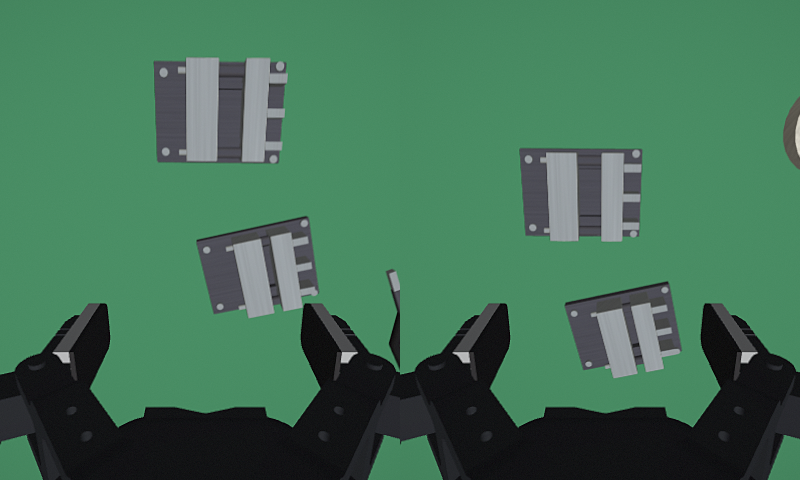

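Left half (A) and right half (B): the wide holder is the upper one (A plate about column 187–219, stop 245–270, rows 58–162, with gussets to the right); the narrow one is below. Segment the plate and stop tops in both views.

```bash
cat > hold.py <<'E'
from h import *
import pickle,sys
def tops(n,roi):
    im=cv2.imread(f'pics/{n}.png'); g=cv2.cvtColor(im,cv2.COLOR_BGR2HSV)
    m=((g[...,1]<40)&(g[...,2]>120)).astype(np.uint8); mm=np.zeros_like(m); x0,y0,x1,y1=roi; mm[y0:y1,x0:x1]=m[y0:y1,x0:x1]
    mm=cv2.morphologyEx(mm,cv2.MORPH_OPEN,np.ones((15,15),np.uint8)) 
    cs=cv2.findContours(mm,cv2.RETR_EXTERNAL,cv2.CHAIN_APPROX_NONE)[0]
    out=[]
    for c in sorted(cs,key=cv2.contourArea)[-2:]:
        out.append((cv2.minAreaRect(c),c))
    return sorted(out,key=lambda r:r[0][0][0])
if __name__=='__main__':
    np.set_printoptions(precision=2,suppress=True)
    A=tops('wA',(250,40,420,175)); B=tops('wB',(230,140,380,250))
    pa,pb=[pickle.load(open(f'w{c}.pkl','rb')) for c in 'AB']
    for a,b,nm in zip(A,B,('plate','stop')):
        print(nm,a[0],b[0])
        f=lambda n,c,p:tuple(np.squeeze(v) for v in rays(n,[c],p))
        print(' tri',*tri(f('wrist',a[0][0],pa),f('wrist',b[0][0],pb)))
        for n,c,p in (('wA',a,pa),('wB',b,pb)):
            pts=onz('wrist',c[1][:,0].astype(float),40,p)[:,:2].astype(np.float32)
            r=cv2.minAreaRect(pts); bx=cv2.boxPoints(r); print('  ',n,np.array(r[0]),r[1],r[2])
E
python3 hold.py
```

```text
plate ((322.0, 109.0), (102.0, 32.0), 90.0) ((282.0850524902344, 196.49819946289062), (87.61847686767578, 29.631591796875), 88.78113555908203)
 tri [490.18 -16.74  41.33] 0.524097763535629
   wA [489.81 -18.76] (88.2988510131836, 29.881032943725586) 82.94192504882812
   wB [489.67 -18.59] (88.52812194824219, 29.702030181884766) 82.50052642822266
stop ((375.6878356933594, 109.50883483886719), (24.008724212646484, 104.15531921386719), 2.694284439086914) ((331.6221618652344, 196.4907684326172), (21.554563522338867, 87.51054382324219), 1.3971809148788452)
 tri [539.78 -22.91  40.28] 0.7642348146228745
   wA [539.62 -25.13] (89.06639099121094, 22.37836456298828) 82.96412658691406
   wB [539.29 -24.54] (88.36653137207031, 21.65373420715332) 82.66603088378906
```

Scaled: 43 mm is 0.86, 4 mm is 0.08.

```bash
python3 nudge.py '[[[0.86, 0.08, 0, 0, 0, 0, 85], [0.86, 0.08, 0, 0, 0, 0, 85], [0.86, 0.08, 0, 0, 0, 0, 85], [0.86, 0.08, 0, 0, 0, 0, 85], [0.86, 0.08, 0, 0, 0, 0, 85], [0, 0, 0, 0, 0, -0.08, 85], [0, 0, 0, 0, 0, -0.08, 85], [0, 0, 0, 0, 0, 0, 85], [0, 0, 0, 0, 0, 0, 85]]]';python3 snap.py wC
python3 nudge.py '[[[0.8, 0, 0, 0, 0, 0, 85], [0.6, 0, 0, 0, 0, 0, 85], [0, 0, 0, 0, 0, 0, 85], [0, 0, 0, 0, 0, 0, 85]]]'; python3 snap.py wD; python3 -c "
import cv2,numpy as np
a,b=[cv2.imread(f'pics/w{c}.png') for c in 'CD']
cv2.imwrite('pics/CD.png',np.hstack([a[:,120:520],b[:,120:520]]))"
```

```text
clock: 3.7
eef_pos: [576.8, 166.7, 231.2]
tool_rot: [-3.141, 0.001, 1.607]
force: [-0.4, -0.0, -0.9]
width: 85.2
gripper_force: 0.0
[576.82160681 166.72669422 231.15662869] [-3.14111520e+00  1.27086098e-03  1.60652700e+00]
clock: 4.15
eef_pos: [573.7, 239.1, 231.3]
tool_rot: [-3.142, 0.001, 1.612]
force: [0.1, -0.5, -0.2]
width: 84.9
gripper_force: 0.0
[573.65712382 239.07975414 231.2763707 ] [-3.14150795e+00  6.14872926e-04  1.61151646e+00]
```

View pics/CD.png

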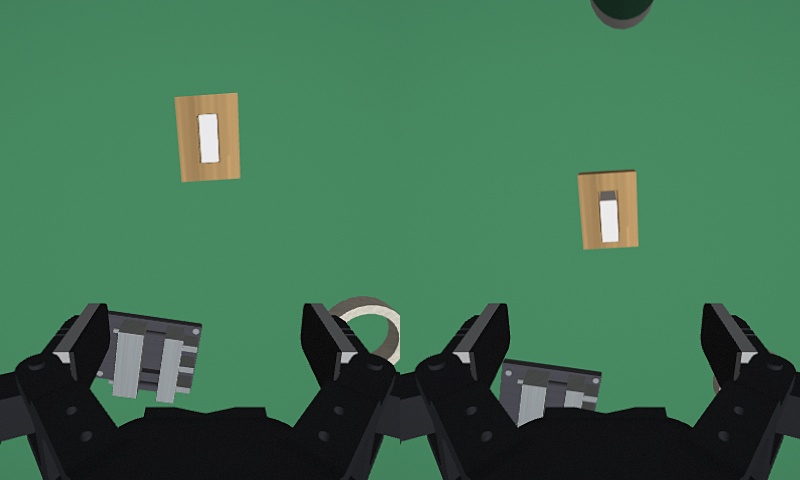

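C and D show the spacer's white top at about (328,138) and (329,220) in the full frames, with the rest round it and the can well clear.

Run:
```python
from h import *
import pickle
np.set_printoptions(precision=2,suppress=True)
def seg(n,lo):
    im=cv2.imread(f'pics/{n}.png'); g=cv2.cvtColor(im,cv2.COLOR_BGR2HSV)
    if lo=='white': m=(g[...,1]<45)&(g[...,2]>195)
    else: m=(g[...,0]<28)&(g[...,1]>70)&(g[...,2]>90)
    m=m.astype(np.uint8); m[260:]=0
    cs=cv2.findContours(m,cv2.RETR_EXTERNAL,cv2.CHAIN_APPROX_NONE)[0]
    return max(cs,key=cv2.contourArea)[:,0].astype(float)
P={n:pickle.load(open(n+'.pkl','rb')) for n in('wC','wD')}
for k,z in(('white',75),('wood',30)):
    c={}
    for n in P:
        s=seg(n,k); c[n]=cv2.minAreaRect(s.astype(np.float32))[0]
        r=cv2.minAreaRect(onz('wrist',s,z,P[n])[:,:2].astype(np.float32)); print(k,n,c[n],np.array(r[0]),r[1],r[2])
    f=lambda n:tuple(np.squeeze(v) for v in rays('wrist',[c[n]],P[n]))
    print(' tri',*tri(f('wC'),f('wD')))
```

```text
white wC (328.3641052246094, 137.7817840576172) [576.56 243.27] (14.695822715759277, 39.10627746582031) 5.685825347900391
white wD (328.88671875, 220.8480682373047) [576.73 242.71] (14.825296401977539, 39.02837371826172) 5.6982269287109375
 tri [576.49 243.62  77.19] 0.1358627515704286
wood wC (328.30316162109375, 137.0464630126953) [576.46 243.  ] (59.96779251098633, 79.89006042480469) 5.664842128753662
wood wD (327.8055114746094, 209.6097412109375) [576.4  242.98] (59.71884536743164, 80.95114135742188) 5.674434185028076
 tri [576.3 244.6  30.2] 0.859033587041993
```

Scaled: 30 mm is 0.6, 10 mm is 0.2.

```bash
python3 nudge.py '[[[0, 0, 0.6, 0, 0, -0.059, 60], [0, 0, 0.6, 0, 0, 0, 60], [0, 0, 0.2, 0, 0, 0, 60], [0, 0, 0, 0, 0, 0, 60], [0, 0, 0, 0, 0, 0, 60]]]'
python3 - <<'E'
from h import *
np.set_printoptions(precision=3,suppress=True)
print(delta([576.6,243,46],1.670))
E
```

```text
clock: 4.7
eef_pos: [574.7, 239.0, 162.3]
tool_rot: [3.14, -0.0, 1.669]
force: [0.5, 0.1, 0.2]
width: 59.7
gripper_force: 0.0
(array([  3.806,   2.146, 116.326]), array([ 0.001, -0.   , -0.001]))
```

Scaled: 30 mm is 0.6, 25 mm is 0.5.

```bash
python3 nudge.py '[[[0.076, 0.042, 0.4, 0, 0, 0, 60], [0, 0, 0.6, 0, 0, 0, 60], [0, 0, 0.5, 0, 0, 0, 50], [0, 0, 0.4, 0, 0, 0, 40], [0, 0, 0.3, 0, 0, 0, 40], [0, 0, 0.12, 0, 0, 0, 40], [0, 0, 0, 0, 0, 0, 40], [0, 0, 0, 0, 0, 0, 40]]]'
python3 - <<'E'
from h import *
np.set_printoptions(precision=3,suppress=True)
print(delta([576.6,243,46],1.670))
cv2.imwrite('pics/wE.png',ctrl.get_image('wrist'))
E
```

```text
clock: 5.5
eef_pos: [576.4, 243.7, 46.4]
tool_rot: [3.14, -0.001, 1.671]
force: [-0.1, -0.3, -0.2]
width: 39.9
gripper_force: 0.0
(array([-0.749,  0.15 ,  0.439]), array([ 0.002, -0.001,  0.001]))
```

View pics/wE.png

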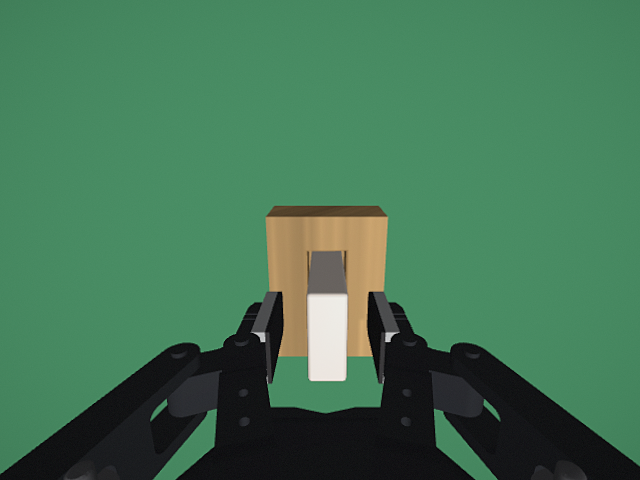

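The spacer (columns 307–348) stands midway between the pads (inner edges 283 and 367), over the rest. Now I close in small steps, watching the force.

```bash
python3 nudge.py '[[[0, 0, 0, 0, 0, 0, 25], [0, 0, 0, 0, 0, 0, 20], [0, 0, 0, 0, 0, 0, 18], [0, 0, 0, 0, 0, 0, 18], [0, 0, 0, 0, 0, 0, 18], [0, 0, 0, 0, 0, 0, 18]]]'; python3 nudge.py '[[[0, 0, 0, 0, 0, 0, 16], [0, 0, 0, 0, 0, 0, 16], [0, 0, 0, 0, 0, 0, 16]]]'
```

```text
clock: 6.15
eef_pos: [575.6, 243.3, 45.4]
tool_rot: [3.141, -0.0, 1.671]
force: [0.9, 0.4, 0.3]
width: 18.2
gripper_force: 0.2
clock: 6.45
eef_pos: [575.7, 243.4, 45.3]
tool_rot: [3.141, -0.0, 1.671]
force: [-0.6, -0.5, 0.5]
width: 15.8
gripper_force: 1.8
```

```bash
python3 nudge.py '[[[0, 0, 0, 0, 0, 0, 15.5], [0, 0, 0, 0, 0, 0, 15.5], [0, 0, 0, 0, 0, 0, 15.5]]]'; python3 nudge.py '[[[0, 0, 0, 0, 0, 0, 15], [0, 0, 0, 0, 0, 0, 15], [0, 0, 0, 0, 0, 0, 15]]]'
```

```text
clock: 6.75
eef_pos: [575.7, 243.3, 45.4]
tool_rot: [3.141, -0.0, 1.671]
force: [1.3, -0.9, -0.8]
width: 15.9
gripper_force: 13.8
clock: 7.05
eef_pos: [575.6, 243.3, 45.4]
tool_rot: [3.141, -0.0, 1.671]
force: [1.6, 0.0, 1.1]
width: 15.9
gripper_force: 27.6
```

Scaled: -20 mm is -0.4, -15 mm is -0.3.

```bash
python3 nudge.py '[[[0, 0, 0, 0, 0, 0, 15.2], [0, 0, -0.1, 0, 0, 0, 15.2], [0, 0, -0.2, 0, 0, 0, 15.2], [0, 0, -0.3, 0, 0, 0, 15.2], [0, 0, -0.4, 0, 0, 0, 15.2], [0, 0, -0.4, 0, 0, 0, 15.2], [0, 0, -0.3, 0, 0, 0, 15.2], [0, 0, 0, 0, 0, 0, 15.2], [0, 0, 0, 0, 0, 0, 15.2]]]'
python3 - <<'E'
from h import *
np.set_printoptions(precision=3,suppress=True)
print(delta([516.5,-22,130],1.571-0.125))
im=ctrl.get_image('wrist'); cv2.imwrite('pics/wF.png',im[200:,150:500])
E
```

```text
clock: 7.95
eef_pos: [575.2, 243.1, 130.6]
tool_rot: [-3.141, 0.0, 1.671]
force: [-1.0, -1.2, -1.7]
width: 15.8
gripper_force: 27.3
(array([-257.933,  -84.838,    0.645]), array([-0.   ,  0.   ,  0.225]))
```

View pics/wF.png

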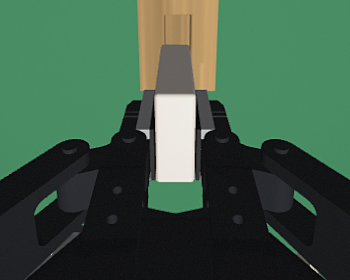

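```bash
python3 nudge.py '[[[-0.4, -0.14, 0, 0, 0, 0, 15.3], [-0.8, -0.26, 0, 0, 0, 0, 15.3], [-0.8, -0.26, 0, 0, 0, 0, 15.3], [-0.8, -0.26, 0, 0, 0, 0, 15.3], [-0.8, -0.26, 0, 0, 0, 0, 15.3], [-0.8, -0.26, 0, 0, 0, 0, 15.3], [-0.6, -0.2, 0, 0, 0, 0, 15.3], [-0.16, -0.06, 0, 0, 0, 0.075, 15.3], [0, 0, 0, 0, 0, 0.1, 15.3], [0, 0, 0, 0, 0, 0.05, 15.3], [0, 0, 0, 0, 0, 0, 15.3], [0, 0, 0, 0, 0, 0, 15.3]]]'
python3 - <<'E'
from h import *
np.set_printoptions(precision=3,suppress=True)
print(delta([516.5,-22,130],1.571-0.125))
im=cv2.imread('pics/wF.png'); g=cv2.cvtColor(im,cv2.COLOR_BGR2HSV)
I=(np.eye(3),np.zeros(3))
im2=ctrl.get_image('wrist'); cv2.imwrite('pics/wG.png',im2)
g=cv2.cvtColor(im2,cv2.COLOR_BGR2HSV); m=((g[...,1]<45)&(g[...,2]>195)).astype(np.uint8); m[:250]=0; m[:,:280]=0;m[:,370:]=0
c=max(cv2.findContours(m,0,1)[0],key=cv2.contourArea)[:,0].astype(float)
q=onz('wrist',c,-30,I)[:,:2].astype(np.float32); print(cv2.minAreaRect(q))
E
```

```text
clock: 9.2
eef_pos: [516.1, -21.8, 129.7]
tool_rot: [-3.14, 0.0, 1.447]
force: [-0.8, -0.4, -1.4]
width: 15.7
gripper_force: 27.2
(array([-0.198,  0.397, -0.328]), array([-0.002,  0.   ,  0.001]))
((0.2760581970214844, -0.23868894577026367), (38.63844299316406, 15.087638854980469), 0.29452523589134216)
```

View pics/wG.png

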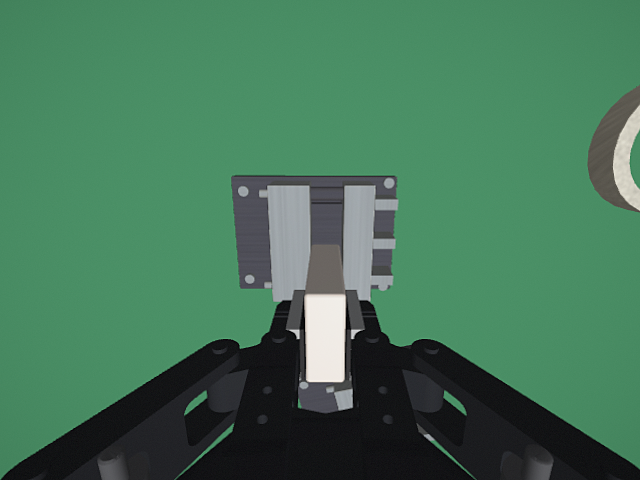

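The spacer hangs centred between the pads; the wide gap (columns 310–344) lies straight below and ahead. Check the gap in the tool frame.

Run:
```python
from h import *
np.set_printoptions(precision=2,suppress=True)
im=cv2.imread('pics/wG.png'); g=cv2.cvtColor(im,cv2.COLOR_BGR2HSV)
for r in(195,210,225,240):
    row=((g[r,:,1]<45)&(g[r,:,2]>125)); xs=np.where(row[268:376])[0]+268
    L=xs[xs<327].max()+1; Rr=xs[xs>327].min()
    print(r,L,Rr,onz('wrist',[(L,r),(Rr,r)],89.7,(np.eye(3),np.zeros(3)))[:,:2].ravel())
```

```text
195 310 344 [ 38.32 -10.72  38.31  13.18]
210 310 344 [ 27.62 -10.88  27.61  13.36]
225 310 344 [ 16.62 -11.03  16.61  13.54]
240 310 344 [  5.31 -11.19   5.3   13.73]
```

Scaled: 10 mm is 0.2, 4 mm is 0.08.

```bash
python3 nudge.py '[[[-0.008, 0.02, 0.2, 0, 0, 0, 15.3], [0, 0, 0.4, 0, 0, 0, 15.3], [0, 0, 0.3, 0, 0, 0, 15.3], [0, 0, 0.2, 0, 0, 0, 15.3], [0, 0, 0.12, 0, 0, 0, 15.3], [0, 0, 0.12, 0, 0, 0, 15.3], [0, 0, 0.08, 0, 0, 0, 15.3], [0, 0, 0, 0, 0, 0, 15.3]]]'; python3 nudge.py '[[[0, 0, 0.08, 0, 0, 0, 15.3], [0, 0, 0.08, 0, 0, 0, 15.3], [0, 0, 0.04, 0, 0, 0, 15.3], [0, 0, 0, 0, 0, 0, 15.3]]]'
```

```text
clock: 10.05
eef_pos: [517.6, -22.4, 59.1]
tool_rot: [-3.141, 0.0, 1.446]
force: [-0.2, 0.2, -1.1]
width: 15.8
gripper_force: 27.2
clock: 10.45
eef_pos: [517.5, -22.4, 49.1]
tool_rot: [-3.141, 0.0, 1.446]
force: [-0.2, -0.1, -0.8]
width: 15.6
gripper_force: 27.2
```

Scaled: 2 mm is 0.04.

```bash
python3 nudge.py '[[[0, 0, 0.04, 0, 0, 0, 15.3], [0, 0, 0, 0, 0, 0, 15.3]]]'; python3 nudge.py '[[[0, 0, 0.02, 0, 0, 0, 15.3], [0, 0, 0, 0, 0, 0, 15.3]]]';python3 nudge.py '[[[0, 0, 0.014, 0, 0, 0, 15.3], [0, 0, 0, 0, 0, 0, 15.3]]]'
```

```text
clock: 10.65
eef_pos: [517.6, -22.4, 47.2]
tool_rot: [-3.142, 0.0, 1.446]
force: [0.8, -0.7, -0.3]
width: 15.5
gripper_force: 27.2
clock: 10.85
eef_pos: [517.6, -22.4, 46.3]
tool_rot: [-3.142, 0.0, 1.446]
force: [0.6, 0.2, -1.6]
width: 15.6
gripper_force: 27.2
clock: 11.05
eef_pos: [517.6, -22.5, 45.6]
tool_rot: [-3.142, 0.0, 1.446]
force: [0.4, 0.5, -2.3]
width: 15.8
gripper_force: 27.2
```

Scaled: 0.5 mm is 0.01.

```bash
python3 nudge.py '[[[0, 0, 0.01, 0, 0, 0, 15.3], [0, 0, 0, 0, 0, 0, 15.3]]]'; python3 nudge.py '[[[0, 0, 0.008, 0, 0, 0, 15.3], [0, 0, 0, 0, 0, 0, 15.3]]]'
```

```text
clock: 11.25
eef_pos: [517.7, -22.5, 45.4]
tool_rot: [3.141, 0.0, 1.446]
force: [-1.0, 0.1, 1.6]
width: 15.8
gripper_force: 27.6
clock: 11.45
eef_pos: [517.7, -22.4, 45.3]
tool_rot: [3.141, 0.0, 1.446]
force: [-1.2, -0.1, 6.4]
width: 15.8
gripper_force: 28.3
```

Scaled: -3 mm is -0.06, -30 mm is -0.6.

```bash
python3 nudge.py '[[[0, 0, 0, 0, 0, 0, 15.8], [0, 0, 0, 0, 0, 0, 16.5], [0, 0, 0, 0, 0, 0, 18], [0, 0, 0, 0, 0, 0, 22], [0, 0, 0, 0, 0, 0, 30], [0, 0, 0, 0, 0, 0, 30], [0, 0, 0, 0, 0, 0, 30]]]'; python3 snap.py wH; python3 nudge.py '[[[0, 0, -0.06, 0, 0, 0, 30], [0, 0, -0.2, 0, 0, 0, 30], [0, 0, -0.4, 0, 0, 0, 30], [0, 0, -0.6, 0, 0, 0, 30], [0, 0, -0.6, 0, 0, 0, 30], [0, 0, -0.6, 0, 0, 0, 30], [0, 0, 0, 0, 0, 0, 30]]]';  python3 snap.py wI; python3 -c "
import cv2,numpy as np
a,b=[cv2.imread(f'pics/w{c}.png') for c in 'HI']
cv2.imwrite('pics/HI.png',np.hstack([a[:,120:520],b[:,120:520]]))"
```

```text
clock: 12.15
eef_pos: [517.6, -22.4, 44.7]
tool_rot: [-3.142, 0.0, 1.446]
force: [0.6, 0.1, 0.5]
width: 30.3
gripper_force: 0.0
[517.63322892 -22.43524278  44.66572667] [-3.14157298e+00  3.28785516e-06  1.44578516e+00]
clock: 12.9
eef_pos: [520.4, -22.2, 172.2]
tool_rot: [3.133, -0.001, 1.446]
force: [0.7, 0.2, 0.2]
width: 30.3
gripper_force: 0.0
[520.38797383 -22.2215612  172.17657258] [ 3.13325185e+00 -9.48461668e-04  1.44567664e+00]
```

View pics/HI.png

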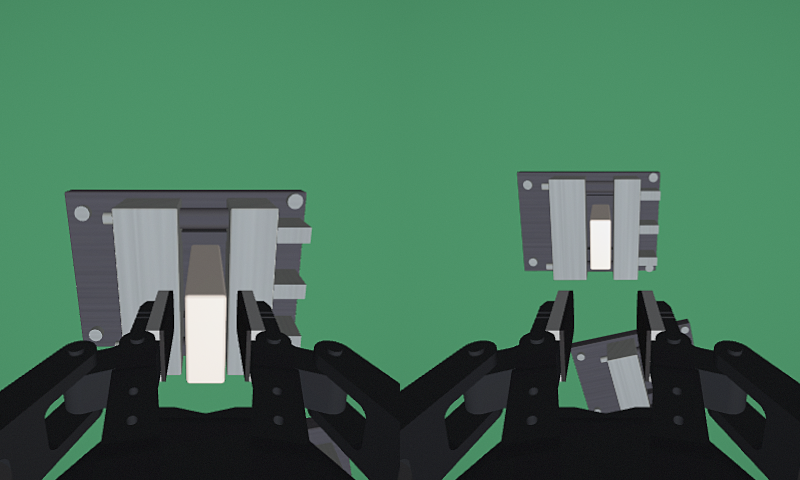

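Left: the spacer stands upright in the gap between the pads; right: after retreat it still stands there (top about (720-400+... ≈ column 600, row 245), touching neither side. Now back off, close, and turn.

```bash
python3 nudge.py '[[[0, -0.7, 0, 0, 0, 0, 20], [0, -0.68, 0, 0, 0, 0.07, 0], [0, 0, 0, 0, 0, 0.15, 0], [0, 0, 0, 0, 0, 0.15, 0], [0, 0, 0, 0, 0, 0.15, 0], [0, 0, 0, 0, 0, 0.15, 0], [0, 0, 0, 0, 0, 0.15, 0], [0, 0, 0, 0, 0, 0.15, 0], [0, 0, 0, 0, 0, 0.15, 0], [0, 0, 0, 0, 0, 0.15, 0], [0, 0, 0, 0, 0, 0.15, 0], [0, 0, 0, 0, 0, 0.15, 0]]]'; python3 nudge.py '[[[0, 0, 0, 0, 0, 0, 0], [0, 0, 0, 0, 0, 0, 0]]]'
python3 - <<'E'
from h import *
np.set_printoptions(precision=3,suppress=True)
print(delta([451.5,-13.8,24],-0.125),ctrl.read_state()['qpos'])
E
```

```text
clock: 14.15
eef_pos: [448.4, -13.8, 167.1]
tool_rot: [3.141, 0.002, -0.13]
force: [-0.7, -0.3, -0.6]
width: 0.1
gripper_force: 0.0
clock: 14.35
eef_pos: [448.7, -13.7, 167.3]
tool_rot: [3.141, 0.001, -0.12]
force: [-0.1, 0.3, 0.2]
width: 0.1
gripper_force: 0.0
(array([  2.985,  -0.296, 143.333]), array([0.   , 0.001, 0.005])) [-0.114  0.453  0.113  2.127 -0.092  0.567 -1.626]
```

Scaled: 30 mm is 0.6, 25 mm is 0.5.

```bash
python3 nudge.py '[[[0, 0, 0.6, 0, 0, 0.005, 0], [0, 0, 0.6, 0, 0, 0, 0], [0, 0, 0.6, 0, 0, 0, 0], [0, 0, 0.5, 0, 0, 0, 0], [0, 0, 0.3, 0, 0, 0, 0], [0, 0, 0.16, 0, 0, 0, 0], [0, 0, 0.1, 0, 0, 0, 0], [0, 0, 0, 0, 0, 0, 0], [0, 0, 0, 0, 0, 0, 0]]]'
python3 - <<'E'
from h import *
np.set_printoptions(precision=3,suppress=True)
print(delta([451.5,-13.8,24],-0.125),ctrl.read_state()['qpos'])
E
python3 snap.py wJ
```

```text
clock: 15.25
eef_pos: [447.9, -13.5, 28.3]
tool_rot: [-3.141, 0.007, -0.128]
force: [-0.7, 0.1, -0.2]
width: 0.2
gripper_force: 0.0
(array([ 3.645, -0.162,  4.227]), array([-0.   ,  0.007, -0.003])) [-0.156  0.742  0.184  2.212 -0.56   0.237 -1.171]
[447.89413724 -13.50128253  28.25312119] [-3.14120785  0.00718761 -0.12800573]
```

View pics/wJ.png

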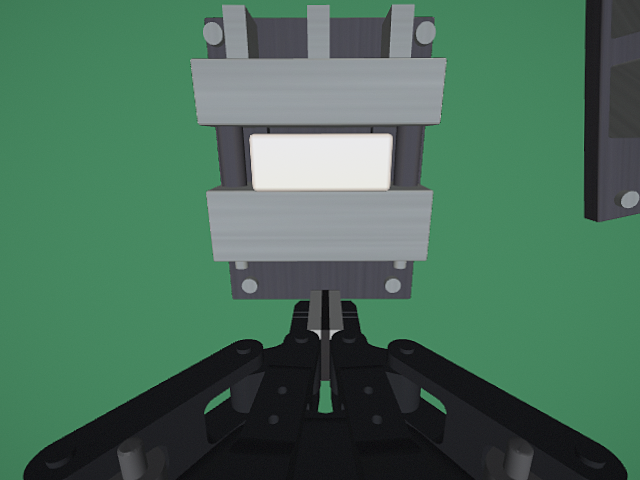

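The fingertips (column 325) stand centred behind the plate (rows 190–260, columns 207–432), between the rods; the spacer stands free in the gap. Push forward stepwise.

Scaled: 4 mm is 0.08, 3 mm is 0.06.

```bash
python3 nudge.py '[[[0.08, 0, 0, 0, 0, 0, 0], [0.08, 0, 0.02, 0, 0.003, 0, 0], [0.06, 0, 0.04, 0, 0.003, 0, 0], [0, 0, 0, 0, 0, 0, 0]]]';python3 nudge.py '[[[0.04, 0, 0, 0, 0, 0, 0], [0.02, 0, 0, 0, 0, 0, 0], [0, 0, 0, 0, 0, 0, 0]]]';python3 nudge.py '[[[0.02, 0, 0, 0, 0, 0, 0], [0.02, 0, 0, 0, 0, 0, 0], [0, 0, 0, 0, 0, 0, 0]]]'; python3 nudge.py '[[[0.02, 0, 0, 0, 0, 0, 0], [0.02, 0, 0, 0, 0, 0, 0], [0, 0, 0, 0, 0, 0, 0]]]'
```

```text
clock: 15.7
eef_pos: [459.5, -15.1, 25.2]
tool_rot: [-3.142, -0.0, -0.13]
force: [0.0, 0.1, 0.2]
width: 0.2
gripper_force: 0.0
clock: 16.0
eef_pos: [462.1, -15.4, 25.3]
tool_rot: [3.142, 0.001, -0.13]
force: [0.8, -0.0, -0.3]
width: 0.0
gripper_force: 0.0
clock: 16.3
eef_pos: [464.1, -15.7, 25.3]
tool_rot: [3.142, 0.0, -0.13]
force: [-0.2, 0.5, 0.3]
width: -0.1
gripper_force: 0.0
clock: 16.6
eef_pos: [464.6, -15.7, 25.2]
tool_rot: [-3.141, 0.003, -0.13]
force: [-2.6, 0.2, 2.2]
width: -0.2
gripper_force: 1.6
```

Scaled: 1 mm is 0.02.

```bash
python3 nudge.py '[[[0.02, 0, 0, 0, 0, 0, 0], [0.02, 0, 0, 0, 0, 0, 0], [0, 0, 0, 0, 0, 0, 0]]]';python3 nudge.py '[[[0.02, 0, 0, 0, 0, 0, 0], [0.02, 0, 0, 0, 0, 0, 0], [0, 0, 0, 0, 0, 0, 0]]]'; python3 nudge.py '[[[0.02, 0, 0, 0, 0, 0, 0], [0.02, 0, 0, 0, 0, 0, 0], [0, 0, 0, 0, 0, 0, 0]]]'
```

```text
clock: 16.9
eef_pos: [467.1, -16.0, 25.2]
tool_rot: [-3.141, 0.002, -0.13]
force: [-4.7, 1.4, 2.4]
width: -0.0
gripper_force: 2.3
clock: 17.2
eef_pos: [469.2, -16.3, 25.2]
tool_rot: [-3.141, 0.002, -0.13]
force: [-5.0, 0.9, 1.3]
width: 0.1
gripper_force: 2.5
clock: 17.5
eef_pos: [470.3, -16.4, 25.2]
tool_rot: [-3.141, 0.004, -0.13]
force: [-6.8, 0.5, 3.7]
width: 0.1
gripper_force: 3.3
```

```bash
python3 nudge.py '[[[0.02, 0, 0, 0, 0, 0, 0], [0.01, 0, 0, 0, 0, 0, 0], [0, 0, 0, 0, 0, 0, 0], [0, 0, 0, 0, 0, 0, 0]]]';python3 nudge.py '[[[0.01, 0, 0, 0, 0, 0, 0], [0.01, 0, 0, 0, 0, 0, 0], [0, 0, 0, 0, 0, 0, 0], [0, 0, 0, 0, 0, 0, 0]]]'
```

```text
clock: 17.9
eef_pos: [471.4, -16.6, 25.1]
tool_rot: [-3.141, 0.004, -0.13]
force: [-8.2, 1.2, 4.6]
width: 0.1
gripper_force: 3.6
clock: 18.3
eef_pos: [472.2, -16.7, 25.2]
tool_rot: [-3.141, 0.005, -0.13]
force: [-8.3, 0.7, 5.3]
width: -0.1
gripper_force: 3.8
```

Scaled: 0.5 mm is 0.01.

```bash
python3 nudge.py '[[[0.01, 0, 0, 0, 0, 0, 0], [0.01, 0, 0, 0, 0, 0, 0], [0, 0, 0, 0, 0, 0, 0], [0, 0, 0, 0, 0, 0, 0]]]';python3 nudge.py '[[[0.01, 0, 0, 0, 0, 0, 0], [0.01, 0, 0, 0, 0, 0, 0], [0, 0, 0, 0, 0, 0, 0], [0, 0, 0, 0, 0, 0, 0]]]'; python3 snap.py wK
```

```text
clock: 18.7
eef_pos: [472.5, -16.7, 25.1]
tool_rot: [-3.141, 0.006, -0.13]
force: [-8.1, 0.2, 6.9]
width: -0.2
gripper_force: 4.3
clock: 19.1
eef_pos: [472.5, -16.7, 25.1]
tool_rot: [-3.141, 0.008, -0.13]
force: [-9.1, 1.0, 8.4]
width: 0.0
gripper_force: 5.1
[472.52207668 -16.6841818   25.07884711] [-3.14059834  0.00764912 -0.12962613]
```

View pics/wK.png

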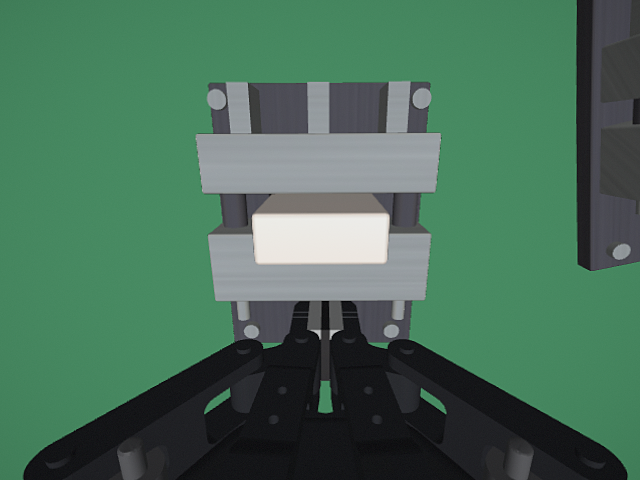

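Scaled: 0.5 mm is 0.01.

```bash
python3 nudge.py '[[[0.01, 0, 0, 0, 0, 0, 0], [0.01, 0, 0, 0, 0, 0, 0], [0.01, 0, 0, 0, 0, 0, 0], [0, 0, 0, 0, 0, 0, 0], [0, 0, 0, 0, 0, 0, 0], [0, 0, 0, 0, 0, 0, 0]]]'
python3 - <<'E'
from h import *
np.set_printoptions(precision=2,suppress=True)
s=ctrl.read_state(); im=ctrl.get_image('wrist'); g=cv2.cvtColor(im,cv2.COLOR_BGR2HSV)
m=((g[...,1]<45)&(g[...,2]>210)).astype(np.uint8); m[:150]=0; m[300:]=0
c=max(cv2.findContours(m,0,1)[0],key=cv2.contourArea)[:,0].astype(float)
q=onz('wrist',c,75,tool(s))[:,:2].astype(np.float32); r=cv2.minAreaRect(q); print('spacer top',r)
u=np.array([.9922,-.1247]); 
e=onz('wrist',[(250,192),(320,192),(390,192),(250,233),(400,233)],40,tool(s))[:,:2]
print('box x',np.sort(cv2.boxPoints(r)@u),'stop face x',e[:3]@u,'plate face x',e[3:]@u, s['force'])
E
```

```text
clock: 19.75
eef_pos: [472.5, -16.7, 25.0]
tool_rot: [-3.14, 0.01, -0.13]
force: [-12.8, 0.8, 10.3]
width: 0.1
gripper_force: 6.3
spacer top ((521.1759643554688, -23.146076202392578), (38.81046676635742, 14.58892822265625), 82.54771423339844)
box x [512.6  512.8  527.19 527.39] stop face x [528.38 528.27 528.11] plate face x [512.06 511.76] [-12.83   0.82  10.3 ]
```

The plate face (511.9 mm along the holder) and stop face (528.3 mm) are 16.4 mm apart, with the 16 mm spacer upright between them. The push is about 13 N.

```bash
python3 -c "
from cell import ctrl
print(ctrl.finish_job())"
```

```text
the job is handed in; nothing more can be done
None
```

I moved the spacer to the wide holder's floor with a grip of about 28 N, released it, and handed the job in at about 20 s with the fingertips still pressing the plate at about 13 N, the spacer trapped upright and flush; the verdict was not shown.

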